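# Load the date stamp into the desk caddy and hang the caddy on its hooks

### The job

Tidy the labelling kit away: put the wooden date stamp into the empty compartment of the green caddy where it stands on the table, then hang the caddy by its carrying handle on the pair of steel hooks of the stand, so that it hangs level with the stamp and the label roll still in it. Do not disturb the tea glass, the ink pad or the tin lid.

Things in the scene. Friction and masses are not known exactly. Their poses are not given: they have to be found in the camera images.
- date_stamp: Small wooden hand stamp standing upright, 70 high. Block base 20 (its x) x 46 (its y), 22 high; above it a round turned grip, at most 26 across, up to z = 69. Origin at the centre of the underside, z up. 40 g.
- caddy: Open green caddy tray, 220 (x) x 104 (y), walls 38 high, walls and floor 4 thick. A divider at x = 0, 33 high, makes two compartments 104 x 96 inside: the one at +x (farther from the robot) is empty, the one at -x holds the label roll. Two flat uprights (22 wide, 4 thick) at x = 0, y = +-50 carry a fixed grip bar (see handle_bar). Origin: centre of the underside, z up. About 0.4 kg.
- handle_bar (a point): Middle of the caddy's round black grip bar, diameter 10, which runs along the caddy's y over x = 0, 160 above the underside; 97 clear between the uprights. Axes as the caddy's.
- empty_compartment (a point): Point on the floor of the caddy's empty compartment, at its middle (55 along the caddy's +x); axes as the caddy's.
- label_roll: Roll of white and green labels, 74 in diameter, 30 high, lying flat in the caddy's compartment at -x. Origin at the centre of its underside.
- hook_seat (a point): Where the middle of the hung grip bar rests, midway between the hooks, 218 above the table. x: level, from the hooks to the column; y: along the hung bar; z up. Tips end 25 and arms 17 above it. The arms pass over the caddy's tray, so bring the handle in from the open front (-x), bar above the tips and tray below the hooks, then down.
- hook_stand: Fixed dark steel stand. Origin on the table under hook_seat, same axes. Two hooks of 7 rod at y = +-30 rise from the seat forward to red tip balls (diameter 10) at x = -30, and backward to level arms running from x = 34 to the column (24 wide, its face at x = 138, top at z = 240). Base plate x = -10 to 180, y = +-55, 12 high.
- tea_glass: Tea glass, 62 in diameter, 86 high; a bystander. Origin at the centre of its underside.
- ink_pad: Closed blue ink pad, 71 x 105 x 13; a bystander. Origin at the centre of its underside.
- tin_lid: Loose pale metal tin lid lying flat, 69 in diameter, 26 high; a bystander. Origin at the centre of its underside.
There are look-alikes about, which are no part of the job. There is more than one size of the date_stamp; the job needs the larger.

How it is judged:
By the outcome, as a careful person would: the job done as asked, in the order asked, and still so for the second after the job is handed in, with the robot touching nothing.
It also fails if it takes over 61 s, if anything falls off the work surface, if the arm or the gripper's body presses on something with over 40 N, if the wrist force passes 120 N, or if a joint passes its speed limit or range.

### The arm

A 6-joint arm with a two-finger parallel gripper is mounted at the origin on the work surface; the furniture and walls round the work are solid. World frame = base frame: x ahead of the robot, y to its left, z up, the work surface at z = 0. Lengths are in m, angles in rad, forces in N, time in s.
With the tool pointing down it reaches from about 0.3 to 1 m from the base axis. Payload 5.1 kg.
Tool frame: the origin (TCP) lies midway between the tips of the shut fingers; the grasp point (between the pads) lies bot.grip_point_offset behind it (bot.grip_point_offset is the distance from the TCP to the grasp point, in m); z points along the fingers, y is the line along which they close (so a half turn about z gives the same grasp; the last joint's range is limited). The gripper opens to 95 mm and grips with 3 to 60 N. Pads are 20 mm wide; open, the fingers measure 119 mm over their backs; the gripper's body (75 mm by 180 mm) begins 59 mm behind the grasp point.
Start: joints at [-1.229, 0.124, 1.65, -0, 1.367, -0.083], TCP at [0.268, -0.592, 0.215] pointing down, gripper open.
Joint ranges: [-2.61, 2.61], [-1.02, 2.33], [0.03, 2.71], [-1.35, 4.49], [0.32, 2.68], [-2.91, 2.91]. Speed limits (rad/s): [2.57, 2.57, 3.14, 3.14, 3.14, 3.14].

### API

Orientations are given as a rotation vector (axis times angle).
In Python, from station import bot gives the robot as it stands.
- The arm moves only by the tool servo_tool, never from a script. Its argument "increments" is a list of rows, each a list of 6 numbers: the shift along the world's x, y, z scaled (see below), then the turn, a rotation vector about the world's x, y, z scaled (see below). In form: [[tx, ty, tz, wx, wy, wz], ...]. A call has 1 to 10 rows; each row shifts and turns the commanded pose from where the row before left it; what a row does not reach is not made up. The controller multiplies each number of a shift by 0.04 m and each number of a turn by 6 degrees. A row lasts 1/12 s, in which the tool goes at most 41.7 mm and 7.16 degrees, less where a joint would pass 70% of its speed; a pose out of reach is approached as far as the arm can. A call with a number of a shift or a turn outside -1 to 1 is refused whole. A call with a gripper value outside its range is refused whole. "gripper" is the opening, from 0 (shut) to 1 (fully open), set as the call begins (left out, the last holds). The fingers move at their own pace and stop on an object; "force" is the grip in N (left out, the last holds). Time passes only in rows, so rows that do not move let the fingers close. It gives the time, the measured TCP pose, the force, the opening and the grip force at its end, in the units of the state.
- bot.state(): the state, without advancing time (a new reading comes with each control period).
- bot.camera(name): name is "scene" or "side" or "wrist"; returns the picture (420x560x3 uint8, red, green, blue); there is no depth.
- bot.camera_model(name): a dict with "intrinsics" (3x3 intrinsics, pixels), "cam_to_world" (4x4, takes a point from camera to world coordinates). Camera axes: x right, y down, z forward; pixel columns grow to the right and rows downward; lengths in m; the calibration is good to about 2 mm. A picture is of the moment at which its call begins: read the wrist's pose just before it. camera_model takes no time and is no camera call; for the wrist camera it gives the pose at the moment of the call.
- bot.finish_job(): hands the job in; it is judged then, once.
The state is a dict: "t": time; "joints": joint angles; "joint_vel": joint speeds; "joint_torque": joint torques, N m; "ee_pos": TCP position; "tcp_rot": TCP orientation; "contact_force": force on the tool from outside, world axes, zero at the start; "torque": the same for the moment, N m; "finger_gap": opening from 0.0 (shut) to 1.0 (fully open); "finger_force": force on a finger pad.
Only numpy, scipy, OpenCV 4.12 (cv2) and the standard library are available. Lean on these libraries where they do the work, as an engineer would, in place of code of your own. Each camera call takes 0.05 s, during which the arm holds its last target. There are 200 camera calls.

## Working session

There is one attempt and no reset: what is moved stays moved. The work goes in short steps, Python scripts to look and compute and a tool call to move; the robot and the scene stay as the last step left them, time stands still between calls to the robot, and variables do not carry over. Pictures are saved under pics/ and viewed, at most 10 in all, crops included, and the job is handed in when it is done.

Besides the shell and the picture viewer there is one more tool, called after ">>>" as a command line: name --pt "numbers of a row" for each row, then --argument value for the rest. servo_tool: Moves the arm, as the interface text tells. Its arguments: {"type":"object","properties":{"increments":{"type":"array","items":{"type":"array","items":{"type":"number"}}},"gripper":{"type":"number"},"force":{"type":"number"}},"required":["increments"]}

```bash
mkdir -p pics
python3 - <<'E'
from station import bot
import cv2,numpy as np
a=bot.camera("scene");b=bot.camera("side")
for n,i in(("scene",a),("side",b)):
    cv2.imwrite(f"pics/{n}0.png",i[:,:,::-1]); m=bot.camera_model(n); print(n,np.round(m["intrinsics"],1).tolist(),np.round(m["cam_to_world"],3).tolist())
print(bot.grip_point_offset,bot.state())
E
```

```text
scene [[388.8, 0.0, 282.2], [0.0, 388.8, 207.9], [0.0, 0.0, 1.0]] [[0.678, -0.295, 0.673, -0.151], [-0.735, -0.259, 0.627, -0.589], [-0.011, -0.92, -0.392, 0.494], [0.0, 0.0, 0.0, 1.0]]
side [[491.6, 0.0, 284.7], [0.0, 491.6, 209.6], [0.0, 0.0, 1.0]] [[-0.789, -0.385, 0.478, -0.026], [-0.614, 0.481, -0.626, 0.605], [0.01, -0.788, -0.616, 0.789], [0.0, 0.0, 0.0, 1.0]]
0.0188 {'t': 0.1, 'joints': array([-1.22860491e+00,  1.24451851e-01,  1.65152562e+00,  8.62881118e-06,
        1.36748488e+00, -8.25813102e-02]), 'joint_vel': array([-0.00023573, -0.00115564, -0.0037413 ,  0.00057442, -0.0002106 ,
        0.00082842]), 'joint_torque': array([ 1.52379878e-03, -4.18875253e+01, -3.61098468e+01,  7.76942912e-02,
        4.60997864e-02, -6.84850465e-05]), 'ee_pos': array([ 0.26766794, -0.59170072,  0.2135092 ]), 'tcp_rot': array([-3.06919035e+00, -6.61832777e-01,  3.66779598e-04]), 'contact_force': array([0.78455219, 0.18575464, 0.0523637 ]), 'torque': array([0.01490368, 0.0181388 , 0.02143285]), 'finger_force': 0.0, 'finger_gap': 1.0004994984859492}
```

View pics/scene0.png

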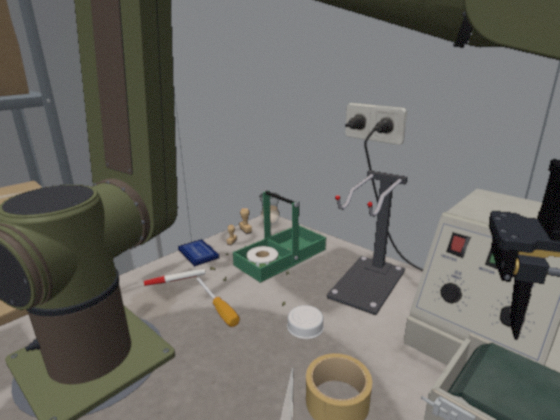

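View pics/side0.png

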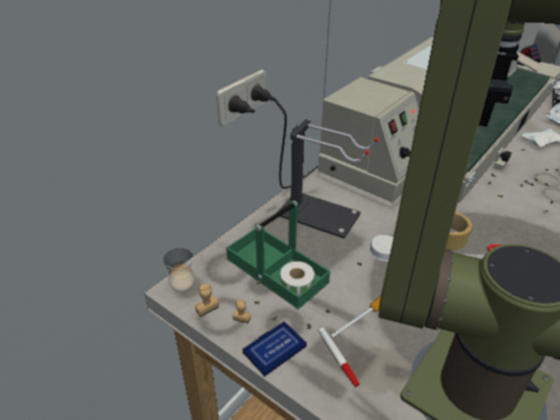

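The scene view shows the large stamp at (245,220), the small one at (231,236), the caddy's bar from (266,193) to (297,205), and the red tips at (338,198) and (371,206). In the side view the large stamp is at (207,298), the bar runs (261,222) to (294,205), and the tips are near (366,152) and (377,139). Next I'll triangulate these.

```bash
cat > h.py <<'E'
from station import bot
import cv2,numpy as np
def ray(m,p):
    K=np.array(m["intrinsics"]);T=np.array(m["cam_to_world"])
    d=T[:3,:3]@np.linalg.solve(K,[p[0],p[1],1]);return T[:3,3],d/np.linalg.norm(d)
def plane(m,p,z):
    o,d=ray(m,p);return o+d*(z-o[2])/d[2]
def tri(m1,p1,m2,p2):
    o,d=ray(m1,p1);q,e=ray(m2,p2)
    s=np.linalg.lstsq(np.c_[d,-e],q-o,rcond=None)[0]
    a,b=o+d*s[0],q+e*s[1];return (a+b)/2,np.linalg.norm(a-b)
def blobs(img,lo,hi,amin=8):
    hsv=cv2.cvtColor(img,cv2.COLOR_RGB2HSV);m=cv2.inRange(hsv,lo,hi)
    n,l,s,c=cv2.connectedComponentsWithStats(m)
    return m,l,[(i,s[i].tolist(),c[i].round(1).tolist()) for i in range(1,n) if s[i][4]>=amin]
E
python3 - <<'E'
from h import *
S={n:cv2.imread(f"pics/{n}0.png")[:,:,::-1].copy() for n in("scene","side")}
C={"scene":(180,160,250,180),"side":(150,110,250,190)}
for n,i in S.items():
    x,y,w,h=C[n]; c=i[y:y+h,x:x+w]
    cv2.imwrite(f"pics/{n}0c.png",cv2.resize(c,None,fx=3,fy=3,interpolation=cv2.INTER_CUBIC)[:,:,::-1])
    for k,lo,hi in(("red",(0,140,80),(6,255,255)),("red2",(172,140,80),(180,255,255)),("tan",(8,90,90),(22,255,255)),("blue",(110,120,40),(130,255,255))):
        _,_,b=blobs(i,lo,hi); print(n,k,[t[1:] for t in b])
E
```

```text
scene red [([336, 196, 3, 3, 8], [337.1, 196.9]), ([368, 202, 4, 5, 15], [369.5, 203.9]), ([144, 277, 20, 8, 94], [154.6, 280.7])]
scene red2 []
scene tan [([4, 29, 6, 5, 8], [6.2, 30.8]), ([243, 213, 5, 8, 18], [244.6, 216.7]), ([241, 222, 9, 7, 42], [244.5, 225.7]), ([229, 234, 7, 9, 28], [232.0, 238.2]), ([519, 250, 41, 8, 201], [540.9, 253.4]), ([515, 259, 4, 15, 40], [516.6, 265.8]), ([213, 297, 27, 30, 438], [226.0, 311.9]), ([306, 354, 66, 66, 1853], [336.9, 398.1])]
scene blue [([179, 240, 39, 25, 499], [197.8, 252.4])]
side red [([391, 122, 4, 9, 23], [392.7, 125.8]), ([375, 138, 4, 4, 12], [376.2, 139.3]), ([366, 150, 3, 4, 10], [366.8, 151.5]), ([488, 244, 12, 6, 36], [492.2, 246.0]), ([341, 363, 18, 23, 163], [349.8, 373.7])]
side red2 []
side tan [([447, 212, 25, 38, 412], [459.4, 235.1]), ([494, 245, 7, 3, 9], [497.3, 246.3]), ([174, 264, 9, 4, 22], [178.3, 265.6]), ([291, 270, 10, 7, 46], [295.0, 272.5]), ([196, 284, 22, 31, 374], [206.1, 300.1]), ([370, 296, 11, 16, 94], [375.9, 303.8]), ([233, 300, 17, 22, 203], [241.0, 312.1]), ([191, 343, 27, 77, 833], [205.0, 386.2]), ([231, 394, 55, 26, 721], [256.7, 411.0])]
side blue [([244, 323, 62, 52, 1387], [274.1, 348.6])]
```

View pics/scene0c.png

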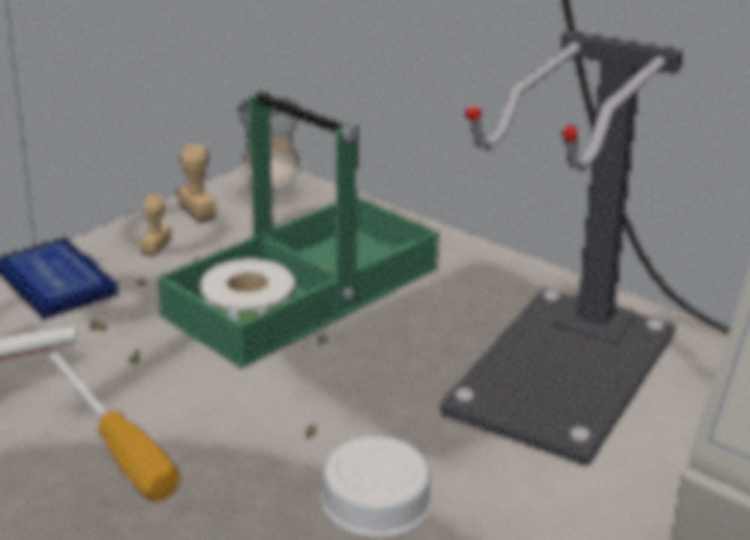

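View pics/side0c.png

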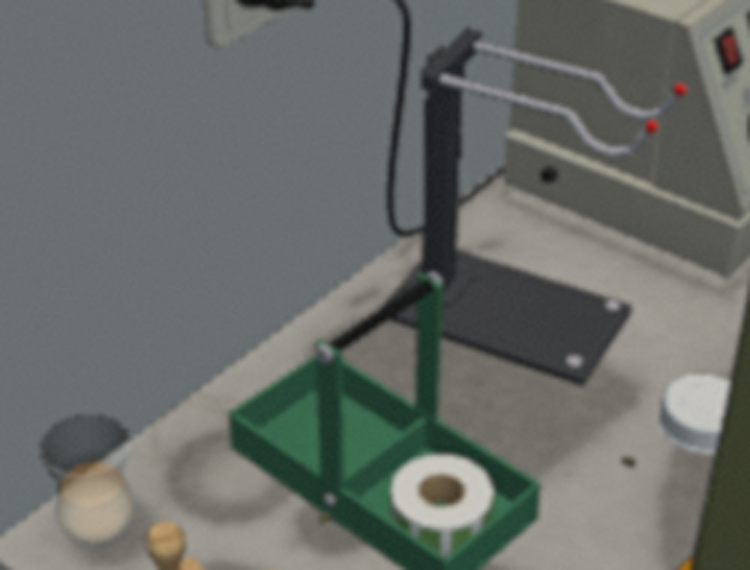

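Crops show the large stamp's knob in scene at crop (194,160), the bar ends at (262,98)/(346,130), the tips at (474,114)/(570,133), and the caddy rim corners. The tea glass stands behind the caddy.

Run:
```python
from h import *
A=bot.camera_model("scene");B=bot.camera_model("side")
a=lambda p:((p[0]+.5)/3-.5+180,(p[1]+.5)/3-.5+160)
b=lambda p:((p[0]+.5)/3-.5+150,(p[1]+.5)/3-.5+110)
P={"tip+":((474,114),(652,127)),"tip-":((570,133),(680,90)),"bar+":((262,99),(324,351)),"bar-":((347,131),(434,280)),
"knob":((194,160),(165,542)),"rim_right(+x)":((437,236),(330,355)),"rim_front":((240,352),(538,487)),"rim_far":((360,200),(230,415)),
"roll":((248,282),(442,489)),"colL":((567,38),(432,80)),"colR":((675,60),(475,38)),"plate1":((442,406),(584,380)),"plate2":((588,460),(630,310))}
for k,(p,q) in P.items():
    x,e=tri(A,a(p),B,b(q));print(k,x.round(4),round(e,4))
# stamps: side-view contours
im=cv2.imread("pics/side0.png")[:,:,::-1].copy()
m,l,bl=blobs(im,(8,70,70),(24,255,255),100)
for i,s,c in bl: print(s,c)
for n,p in(("plate c",(442,406)),("",(588,460)),("",(674,325)),("",(545,290))): print(n,plane(A,a(p),.012).round(3))
print("small knob",tri(A,a((153,208)),B,(240.5,304.5)))
print("pad",tri(A,(197.8,252.4),B,(274.1,348.6)))
print("lid",tri(A,a((377,468)),B,b((705,408))))
print("glass rim",tri(A,a((268,112)),B,b((84,441))), plane(B,b((84,441)),.086))
```

```text
tip+ [ 0.3867 -0.2232  0.2382] 0.0008
tip- [ 0.3971 -0.2818  0.2386] 0.0011
bar+ [0.4722 0.0411 0.1574] 0.0001
bar- [ 0.4584 -0.0621  0.1618] 0.0002
knob [0.5063 0.1673 0.0558] 0.0014
rim_right(+x) [ 0.5647 -0.07    0.0335] 0.0028
rim_front [ 0.3521 -0.0558  0.0216] 0.0113
rim_far [0.5806 0.0286 0.0303] 0.0021
roll [ 0.405  -0.0053  0.0337] 0.0005
colL [ 0.5547 -0.1843  0.2351] 0.0031
colR [ 0.5691 -0.2604  0.233 ] 0.0009
plate1 [ 0.4042 -0.1962  0.0076] 0.0016
plate2 [ 0.4232 -0.3002  0.0053] 0.0009
[446, 211, 26, 39, 635] [458.9, 231.8]
[196, 284, 22, 32, 420] [206.0, 300.0]
[370, 295, 11, 17, 108] [375.9, 303.8]
[233, 300, 17, 22, 235] [240.7, 311.9]
[175, 331, 120, 89, 3343] [218.0, 388.3]
plate c [ 0.4   -0.2    0.012]
 [ 0.416 -0.304  0.012]
 [ 0.603 -0.27   0.012]
 [ 0.583 -0.167  0.012]
small knob (array([0.43405461, 0.1416726 , 0.04130282]), np.float64(0.002456165971346485))
pad (array([0.33568601, 0.15947735, 0.0042239 ]), np.float64(0.0008645174904578353))
lid (array([ 0.30777612, -0.21545758,  0.02019829]), np.float64(0.005392555820417201))
glass rim (array([0.59374401, 0.15364126, 0.08336294]), np.float64(0.005756889910813217)) [0.59511398 0.1532993  0.086     ]
```

Checks agree: bar at z≈0.160, tips at 0.238, stamp knob at 0.056, caddy yaw ≈ -8°, stand yaw ≈ +10°. I'll lift and travel over to the stamp, turning the tool so its y lies along the caddy's y.

>>> servo_tool --pt "0 0 1 0 0 0" --pt "0 0 1 0 0 0" --pt "0 0 1 0 0 0" --pt "0 0 1 0 0 0" --pt "0 0 0.65 0 0 0" --pt "0.3 0.9 0 0 0 -0.3" --pt "0.3 0.9 0 0 0 -0.3" --pt "0.3 0.9 0 0 0 -0.3" --pt "0.3 0.9 0 0 0 -0.3" --pt "0.3 0.9 0 0 0 -0.3" --gripper 0.6

```text
t: 0.93
ee_pos: [0.328, -0.4105, 0.4]
tcp_rot: [-3.113, -0.416, 0.0]
contact_force: [0.9, 0.1, 0.9]
finger_gap: 0.601
finger_force: 0.0
```

>>> servo_tool --pt "0.3 0.9 0 0 0 -0.3" --pt "0.3 0.9 0 0 0 -0.3" --pt "0.3 0.9 0 0 0 -0.3" --pt "0.3 0.9 0 0 0 -0.3" --pt "0.3 0.9 0 0 0 -0.3" --pt "0.3 0.9 0 0 0 -0.3" --pt "0.3 0.9 0 0 0 -0.3" --pt "0.3 0.9 0 0 0 -0.3" --pt "0.3 0.9 0 0 0 -0.3" --pt "0.3 0.9 0 0 0 -0.3"

```text
t: 1.77
ee_pos: [0.4478, -0.0503, 0.4004]
tcp_rot: [3.141, -0.075, -0.0]
contact_force: [1.2, -0.6, -0.1]
finger_gap: 0.6
finger_force: 0.0
```

>>> servo_tool --pt "0.2 0.9 -0.4 0 0 -0.3" --pt "0.2 0.9 -0.4 0 0 -0.3" --pt "0.2 0.9 -0.4 0 0 -0.3" --pt "0.2 0.9 -0.4 0 0 0" --pt "0.2 0.7 -0.4 0 0 0" --pt "0 0 0 0 0 0" --pt "0 0 0 0 0 0"

```text
t: 2.35
ee_pos: [0.487, 0.1208, 0.3185]
tcp_rot: [3.133, -0.216, -0.006]
contact_force: [0.3, 0.2, -0.5]
finger_gap: 0.598
finger_force: 0.0
```

Run:
```python
from h import *
m=bot.camera_model("wrist");i=bot.camera("wrist")
np.savez("w1",i=i,K=m["intrinsics"],T=m["cam_to_world"])
cv2.imwrite("pics/w1.png",i[:,:,::-1]);s=bot.state();print(s["t"],s["ee_pos"],s["tcp_rot"],s["joints"].round(2))
_,_,b=blobs(i,(8,70,70),(24,255,255),60)
for t in b: print(t[1:], [plane(m,t[2],z).round(4).tolist() for z in (.03,.06)])
```

```text
2.4 [0.48753005 0.11992689 0.3199797 ] [ 3.13312580e+00 -2.18912587e-01 -2.37618926e-03] [ 0.13 -0.25  1.83 -0.    1.56  1.84]
([221, 71, 36, 38, 1065], [238.5, 89.4]) [[0.5945, 0.1574, 0.03], [0.5917, 0.1545, 0.06]]
([225, 153, 36, 24, 656], [241.9, 163.6]) [[0.5044, 0.1681, 0.03], [0.5075, 0.1645, 0.06]]
([260, 199, 20, 26, 334], [268.7, 212.4]) [[0.4356, 0.1434, 0.03], [0.4432, 0.1414, 0.06]]
([371, 212, 24, 21, 170], [385.9, 225.3]) [[0.3962, -0.0096, 0.03], [0.4064, -0.0016, 0.06]]
([142, 262, 25, 64, 778], [151.3, 293.5]) [[0.3417, 0.324, 0.03], [0.3555, 0.3102, 0.06]]
([394, 262, 25, 64, 799], [409.2, 293.5]) [[0.2915, -0.0354, 0.03], [0.3086, -0.0257, 0.06]]
([412, 336, 115, 6, 453], [468.0, 338.5]) [[0.2077, -0.1166, 0.03], [0.2302, -0.1016, 0.06]]
```

View pics/w1.png

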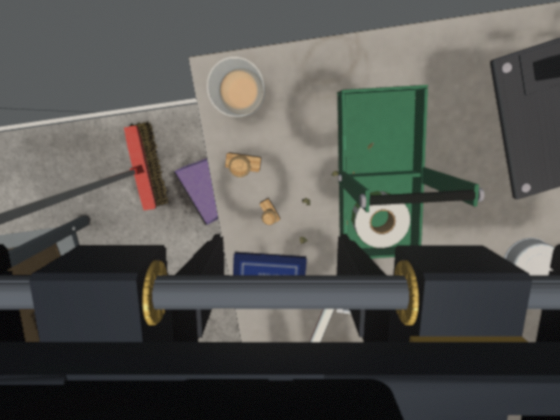

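The wrist view shows the large stamp's knob near (238,167) with its base long along the tool's y. The caddy is upright with the bar's ends at about (364,202) and (478,194), and the empty compartment is clear. I'll cross-check the positions against the other views.

Run:
```python
from h import *
w=np.load("w1.npz");W=dict(intrinsics=w["K"],cam_to_world=w["T"]);A=bot.camera_model("scene");B=bot.camera_model("side")
i=w["i"];c=i[145:185,215:270]
hsv=cv2.cvtColor(c,cv2.COLOR_RGB2HSV);m=cv2.inRange(hsv,(8,70,70),(24,255,255))
rect=cv2.minAreaRect(cv2.findNonZero(m));print(rect)
d=cv2.distanceTransform(m,cv2.DIST_L2,5);k=np.unravel_index(d.argmax(),d.shape);print("inscribed",k[1]+215,k[0]+145,d.max())
kp=(k[1]+215,k[0]+145)
print("knob plane",plane(W,kp,.056).round(4),"W+scene",tri(W,kp,A,(244.2,213)),"W+side",tri(W,kp,B,(204.7,290.3)))
for n,p,q,r in(("bar+",(364,202),(267,192.7),(257.7,226.7)),("bar-",(479,194),(295.3,203.3),(294.3,203))): print(n,tri(W,p,A,q),tri(W,p,B,r))
g=cv2.inRange(cv2.cvtColor(i,cv2.COLOR_RGB2HSV),(60,80,30),(90,255,255))
n,l,s,_=cv2.connectedComponentsWithStats(g);j=1+s[1:,4].argmax();print(s[j])
for p in((340,88),(425,87),(420,172),(342,176)): print(p,plane(W,p,.038).round(4))
```

```text
((27.089998245239258, 20.369998931884766), (35.07249450683594, 22.76883888244629), 8.13010311126709)
inscribed 239 165 10.984499
knob plane [0.5059 0.1687 0.056 ] W+scene (array([0.50598625, 0.1686259 , 0.05492246]), np.float64(0.0005937718965733443)) W+side (array([0.50586846, 0.16820747, 0.05786023]), np.float64(0.0006648486824437006))
bar+ (array([0.46802941, 0.0414181 , 0.15847977]), np.float64(0.006425970438734581)) (array([0.46739438, 0.04530372, 0.16298507]), np.float64(0.0015793224955319058))
bar- (array([ 0.45900219, -0.06231891,  0.16175443]), np.float64(0.0013182615192177218)) (array([ 0.45923456, -0.0632052 ,  0.16090282]), np.float64(0.00017488221409411392))
[ 339   86  139  125 9272]
(340, 88) [0.5786 0.0356 0.038 ]
(425, 87) [ 0.5657 -0.0656  0.038 ]
(420, 172) [ 0.4636 -0.0551  0.038 ]
(342, 176) [0.4721 0.0435 0.038 ]
```

>>> servo_tool --pt "0.23 0.6 -0.5 0 0 0" --pt "0.23 0.6 -0.55 0 0 0" --pt "0 0 -1 0 0 0" --pt "0 0 -1 0 0 0" --pt "0 0 -1 0 0 0" --pt "0 0 -1 0 0 0" --pt "0 0 -0.8 0 0 0" --pt "0 0 -0.7 0 0 0" --pt "0 0 -0.5 0 0 0" --pt "0 0 0 0 0 0"

```text
t: 3.23
ee_pos: [0.5034, 0.1655, 0.0347]
tcp_rot: [3.131, -0.224, -0.012]
contact_force: [-1.6, -0.0, -0.6]
finger_gap: 0.602
finger_force: 0.0
```

>>> servo_tool --pt "0 0 0 0 0 0" --pt "0 0 0 0 0 0" --pt "0 0 0 0 0 0" --pt "0 0 0 0 0 0" --pt "0 0 0 0 0 0" --pt "0 0 0 0 0 0" --pt "0 0 0 0 0 0" --pt "0 0 0 0 0 0" --pt "0 0 0 0 0 0" --pt "0 0 0 0 0 0" --gripper 0 --force 12

```text
t: 4.07
ee_pos: [0.5073, 0.1678, 0.04]
tcp_rot: [-3.134, 0.22, -0.003]
contact_force: [-0.2, -2.1, 6.9]
finger_gap: 0.263
finger_force: 12.0
```

>>> servo_tool --pt "0 0 0.3 0 0 0" --pt "0 0 0.6 0 0 0" --pt "0 0 0.8 0 0 0" --pt "0 0 0.8 0 0 0" --pt "0 0 0.8 0 0 0" --pt "0 0 0.8 0 0 0" --pt "0 0 0.8 0 0 0" --pt "0 0 0.4 0 0 0" --pt "0 0 0 0 0 0"

```text
t: 4.82
ee_pos: [0.5083, 0.1685, 0.2567]
tcp_rot: [-3.131, 0.22, -0.014]
contact_force: [-0.0, 0.0, 0.0]
finger_gap: 0.265
finger_force: 12.0
```

>>> servo_tool --pt "0.06 -0.3 0 0 0 0" --pt "0.06 -0.6 0 0 0 0" --pt "0.06 -0.7 0 0 0 0" --pt "0.06 -0.8 0 0 0 0" --pt "0.06 -0.8 0 0 0 0" --pt "0.06 -0.7 0 0 0 0" --pt "0.04 -0.5 0 0 0 0" --pt "0.02 -0.3 0 0 0 0" --pt "0 0 0 0 0 0" --pt "0 0 0 0 0 0"

```text
t: 5.65
ee_pos: [0.5223, -0.0204, 0.2489]
tcp_rot: [-3.133, 0.223, 0.005]
contact_force: [-0.0, -0.9, -0.3]
finger_gap: 0.273
finger_force: 12.0
```

Run:
```python
from h import *
m=bot.camera_model("wrist");i=bot.camera("wrist");j=bot.camera("side");s=bot.state();print(s["t"],s["ee_pos"],s["tcp_rot"],s["joints"].round(2),s["contact_force"])
cv2.imwrite("pics/w2.png",np.hstack([i[100:,150:500],j[60:380,130:450]])[:,:,::-1])
```

```text
5.75 [ 0.52262161 -0.01939165  0.24979858] [-3.13330608e+00  2.19392793e-01  2.37174429e-03] [-0.14 -0.18  1.89  0.    1.43  1.57] [-0.18275509 -0.22269185 -0.42418321]
```

View pics/w2.png

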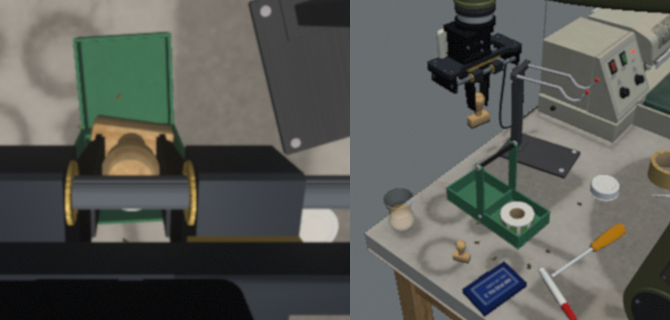

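The stamp is held upright over the empty compartment; the small stamp, glass and pad are undisturbed. Lowering.

>>> servo_tool --pt "0 0 -0.5 0 0 0" --pt "0 0 -0.8 0 0 0" --pt "0 0 -0.8 0 0 0" --pt "0 0 -0.8 0 0 0" --pt "0 0 -0.8 0 0 0" --pt "0 0 -0.7 0 0 0" --pt "0 0 -0.4 0 0 0" --pt "0 0 -0.2 0 0 0" --pt "0 0 0 0 0 0" --pt "0 0 0 0 0 0"

```text
t: 6.58
ee_pos: [0.5235, -0.0195, 0.0512]
tcp_rot: [-3.134, 0.219, -0.001]
contact_force: [-0.2, -0.3, -0.1]
finger_gap: 0.269
finger_force: 12.0
```

>>> servo_tool --pt "0 0 -0.05 0 0 0" --pt "0 0 -0.05 0 0 0" --pt "0 0 0 0 0 0" --pt "0 0 0 0 0 0"

```text
t: 6.92
ee_pos: [0.5236, -0.0203, 0.0475]
tcp_rot: [3.134, -0.221, 0.002]
contact_force: [-0.4, -0.1, 0.0]
finger_gap: 0.27
finger_force: 12.0
```

>>> servo_tool --pt "0 0 -0.05 0 0 0" --pt "0 0 0 0 0 0" --pt "0 0 0 0 0 0"

```text
t: 7.17
ee_pos: [0.523, -0.0203, 0.0446]
tcp_rot: [-3.134, 0.221, 0.0]
contact_force: [-0.5, 0.2, 0.0]
finger_gap: 0.267
finger_force: 12.0
```

>>> servo_tool --pt "0 0 -0.05 0 0 0" --pt "0 0 0 0 0 0" --pt "0 0 0 0 0 0"

```text
t: 7.42
ee_pos: [0.5241, -0.0207, 0.044]
tcp_rot: [3.133, -0.221, 0.003]
contact_force: [-1.2, -1.2, 4.4]
finger_gap: 0.268
finger_force: 12.0
```

>>> servo_tool --pt "0 0 -0.04 0 0 0" --pt "0 0 0 0 0 0" --pt "0 0 0 0 0 0"

```text
t: 7.67
ee_pos: [0.5252, -0.0212, 0.0439]
tcp_rot: [3.132, -0.22, 0.007]
contact_force: [-2.1, -1.7, 11.0]
finger_gap: 0.27
finger_force: 12.0
```

>>> servo_tool --pt "0 0 0.06 0 0 0" --pt "0 0 0 0 0 0" --pt "0 0 0 0 0 0"

```text
t: 7.92
ee_pos: [0.5233, -0.0202, 0.0438]
tcp_rot: [-3.134, 0.221, -0.001]
contact_force: [-1.2, -0.4, 3.4]
finger_gap: 0.267
finger_force: 12.0
```

>>> servo_tool --pt "0 0 0 0 0 0" --pt "0 0 0 0 0 0" --pt "0 0 0 0 0 0" --pt "0 0 0 0 0 0" --pt "0 0 0 0 0 0" --pt "0 0 0.3 0 0 0" --pt "0 0 0.7 0 0 0" --pt "0 0 0.9 0 0 0" --pt "0 0 0.9 0 0 0" --pt "0 0 0.9 0 0 0" --gripper 0.55

```text
t: 8.75
ee_pos: [0.5227, -0.0202, 0.1938]
tcp_rot: [-3.134, 0.221, -0.0]
contact_force: [1.2, -0.2, -0.6]
finger_gap: 0.546
finger_force: 0.0
```

>>> servo_tool --pt "0 0 0.9 0 0 0" --pt "0 0 0.9 0 0 0" --pt "0 0 0.7 0 0 0" --pt "0 0 0 0 0 1" --pt "0 0 0 0 0 1" --pt "0 0 0 0 0 1" --pt "0 0 0 0 0 1" --pt "0 0 0 0 0 1" --pt "0 0 0 0 0 1" --pt "0 0 0 0 0 1"

```text
t: 9.58
ee_pos: [0.5229, -0.0202, 0.2925]
tcp_rot: [3.002, 0.925, 0.001]
contact_force: [-1.1, 0.7, -0.0]
finger_gap: 0.55
finger_force: 0.0
```

>>> servo_tool --pt "-0.2 0 0 0 0 1" --pt "-0.2 0 0 0 0 1" --pt "-0.2 0.1 0 0 0 1" --pt "-0.2 0.1 0 0 0 1" --pt "-0.2 0.05 0 0 0 1" --pt "-0.2 0 0 0 0 1" --pt "-0.2 0 0 0 0 1" --pt "-0.04 0 0 0 0 1" --pt "0 0 0 0 0 0" --pt "0 0 0 0 0 0"

```text
t: 10.42
ee_pos: [0.4654, -0.0102, 0.2922]
tcp_rot: [2.374, 2.056, 0.001]
contact_force: [-0.3, -0.7, 0.4]
finger_gap: 0.55
finger_force: 0.0
```

Run:
```python
from h import *
m=bot.camera_model("wrist");i=bot.camera("wrist");j=bot.camera("side");k=bot.camera("scene");s=bot.state();print(s["t"],s["ee_pos"],s["tcp_rot"],s["joints"].round(2),s["contact_force"])
np.savez("w3",i=i,j=j,k=k,K=m["intrinsics"],T=m["cam_to_world"])
z=lambda c:cv2.resize(c,(400,300),interpolation=cv2.INTER_CUBIC)
cv2.imwrite("pics/w3.png",np.vstack([np.hstack([z(k[150:300,200:400]),z(j[180:330,190:390])]),np.hstack([z(i),z(i[0:300,80:480])])])[:,:,::-1])
```

```text
10.5667 [ 0.46559675 -0.01023284  0.29171845] [2.37360648e+00 2.05778586e+00 2.64382645e-04] [-0.14 -0.33  1.94  0.    1.53  0.  ] [-0.34941118  0.7097421   0.50809231]
```

View pics/w3.png

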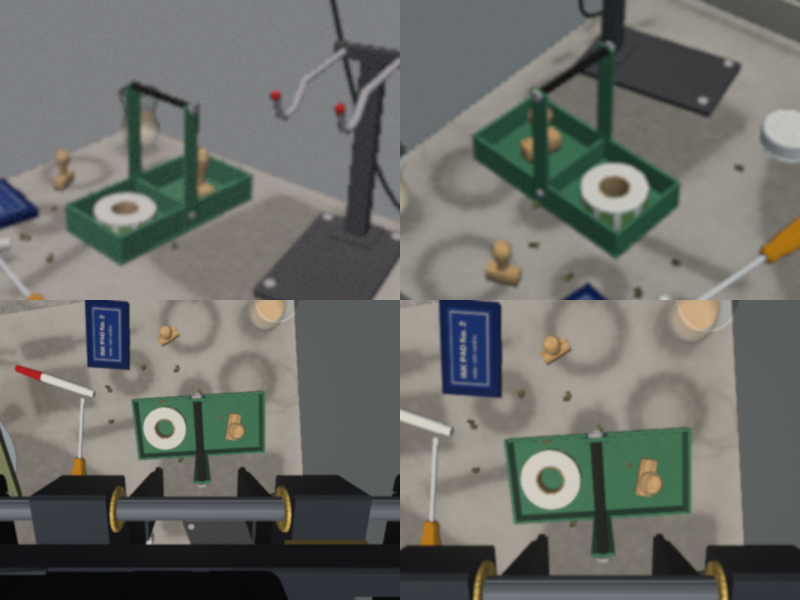

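The stamp stands upright in the empty compartment, the roll is in place, and the bystanders haven't moved. Rechecking the bar with this wrist view.

Run:
```python
from h import *
w=np.load("w3.npz");W=dict(intrinsics=w["K"],cam_to_world=w["T"]);i=w["i"]
g=cv2.cvtColor(i,cv2.COLOR_RGB2GRAY)
for r in range(150,250,15):
    c=np.where(g[r,255:310]<50)[0]+255
    if len(c): print(r,c.min(),c.max(),plane(W,((c.min()+c.max())/2,r),.16).round(4))
```

```text
150 272 280 [0.4669 0.0331 0.16  ]
165 273 281 [0.4659 0.0205 0.16  ]
180 274 282 [0.4649 0.0077 0.16  ]
195 275 283 [ 0.4638 -0.0054  0.16  ]
210 276 285 [ 0.4632 -0.0188  0.16  ]
225 275 289 [ 0.4626 -0.0325  0.16  ]
240 275 291 [ 0.4615 -0.0464  0.16  ]
```

Run:
```python
from h import *
w=np.load("w3.npz");W=dict(intrinsics=w["K"],cam_to_world=w["T"]);i=w["i"]
A=bot.camera_model("scene");B=bot.camera_model("side")
g=cv2.inRange(cv2.cvtColor(i,cv2.COLOR_RGB2HSV),(60,80,25),(90,255,255))[100:230]
cs=max(cv2.findContours(g,0,2)[0],key=cv2.contourArea)[:,0,:].astype(float)+[0,100]
P=np.array([plane(W,p,.038)[:2] for p in cs],np.float32);r=cv2.minAreaRect(P);print(r)
# +y and +x outer edges as fitted lines
y=P[(P[:,0]>.38)&(P[:,0]<.56)]; u=y[y[:,1]>.02]; print("+y edge",cv2.fitLine(u,cv2.DIST_HUBER,0,.01,.01).ravel())
u=P[(P[:,0]>.55)&(abs(P[:,1]+.015)<.035)]; print("+x edge",cv2.fitLine(u,cv2.DIST_HUBER,0,.01,.01).ravel())
s=lambda p:((p[0])/2+200,(p[1])/2+150); t=lambda p:((p[0]-400)/2+190,p[1]/2+180)
print(tri(A,s((133,87)),B,t((538,94))),tri(A,s((194,108)),B,t((609,46))))
```

```text
((0.4625282883644104, -0.015555992722511292), (0.11700724065303802, 0.21595360338687897), 85.38672637939453)
+y edge [ 0.9971478  -0.07547392  0.46599194  0.04015823]Traceback (most recent call last):
  File "<stdin>", line 9, in <module>
cv2.error: OpenCV(4.12.0) /io/opencv/modules/imgproc/src/linefit.cpp:50: error: (-215:Assertion failed) count > 0 in function 'fitLine2D_wods'
```

>>> servo_tool --pt "-0.04 0 -0.4 0 0 0.6" --pt "0 0 -0.8 0 0 0" --pt "0 0 -0.8 0 0 0" --pt "0 0 -0.8 0 0 0" --pt "0 0 -0.6 0 0 0" --pt "0 0 -0.37 0 0 0" --pt "0 0 0 0 0 0" --pt "0 0 0 0 0 0"

```text
t: 11.23
ee_pos: [0.4634, -0.0102, 0.1401]
tcp_rot: [-2.306, -2.131, 0.002]
contact_force: [0.1, 0.4, 0.6]
finger_gap: 0.548
finger_force: 0.0
```

>>> servo_tool --pt "0 0 0 0 0 0" --pt "0 0 0 0 0 0" --pt "0 0 0 0 0 0" --pt "0 0 0 0 0 0" --pt "0 0 0 0 0 0" --pt "0 0 0 0 0 0" --pt "0 0 0 0 0 0" --pt "0 0 0 0 0 0" --pt "0 0 0 0 0 0" --pt "0 0 0 0 0 0" --gripper 0 --force 55

```text
t: 12.07
ee_pos: [0.4643, -0.0103, 0.1408]
tcp_rot: [2.306, 2.133, 0.001]
contact_force: [2.8, 0.4, 0.5]
finger_gap: 0.088
finger_force: 55.0
```

>>> servo_tool --pt "0 0 0.1 0 0 0" --pt "0 0 0.2 0 0 0" --pt "0 0 0.3 0 0 0" --pt "0 0 0.4 0 0 0" --pt "0 0 0.4 0 0 0" --pt "0 0 0.4 0 0 0" --pt "0 0 0.4 0 0 0" --pt "0 0 0.25 0 0 0" --pt "0 0 0.1 0 0 0" --pt "0 0 0 0 0 0"

```text
t: 12.9
ee_pos: [0.4643, -0.0103, 0.244]
tcp_rot: [2.305, 2.132, 0.002]
contact_force: [0.7, -0.2, -5.6]
finger_gap: 0.089
finger_force: 55.0
```

Run:
```python
from h import *
j=bot.camera("side");k=bot.camera("scene");s=bot.state();print(s["t"],s["ee_pos"],s["tcp_rot"],s["contact_force"],s["torque"],s["finger_gap"])
z=lambda c:cv2.resize(c,(400,400),interpolation=cv2.INTER_CUBIC)
cv2.imwrite("pics/l1.png",np.hstack([z(k[100:300,200:400]),z(j[130:330,190:390])])[:,:,::-1])
```

```text
13.0 [ 0.46335031 -0.01015913  0.24180026] [-2.30537917e+00 -2.13249808e+00  1.56346784e-03] [ 0.27942706  0.03280016 -5.10377282] [ 0.0222088  -0.0723348   0.01743725] 0.0933053511397228
```

View pics/l1.png

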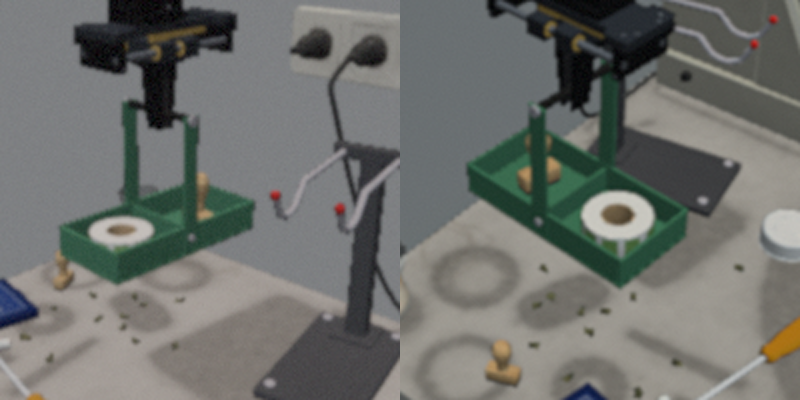

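The caddy is lifted level, with the stamp upright and the roll in place. Next, in front of the hooks.

>>> servo_tool --pt "-0.15 -0.05 0.05 0 0 0.1" --pt "-0.3 -0.1 0.05 0 0 0.2" --pt "-0.4 -0.2 0.05 0 0 0.3" --pt "-0.4 -0.3 0.05 0 0 0.3" --pt "-0.4 -0.3 0 0 0 0.3" --pt "-0.4 -0.3 0 0 0 0.3" --pt "-0.4 -0.3 0 0 0 0.3" --pt "-0.4 -0.35 0 0 0 0.3" --pt "-0.25 -0.4 0 0 0 0.2" --pt "-0.1 -0.4 0 0 0 0.1"

```text
t: 13.83
ee_pos: [0.3338, -0.1185, 0.2496]
tcp_rot: [-2.018, -2.405, 0.001]
contact_force: [-0.1, -0.7, -6.1]
finger_gap: 0.092
finger_force: 55.0
```

>>> servo_tool --pt "-0.02 -0.4 0 0 0 0" --pt "0 -0.45 0 0 0 0" --pt "0 -0.5 0 0 0 0" --pt "0 -0.5 0 0 0 0" --pt "0 -0.5 0 0 0 0" --pt "0 -0.45 0 0 0 0" --pt "0 -0.4 0 0 0 0" --pt "0 -0.25 0 0 0 0" --pt "0 -0.13 0 0 0 0" --pt "0 0 0 0 0 0"

```text
t: 14.67
ee_pos: [0.3346, -0.2617, 0.25]
tcp_rot: [-2.021, -2.404, -0.0]
contact_force: [-0.3, -0.8, -4.7]
finger_gap: 0.092
finger_force: 55.0
```

Run:
```python
from h import *
m=bot.camera_model("wrist");i=bot.camera("wrist");j=bot.camera("side");k=bot.camera("scene");s=bot.state();print(s["t"],s["ee_pos"],s["tcp_rot"],s["contact_force"],s["torque"],s["finger_gap"])
np.savez("w4",i=i,j=j,k=k,K=m["intrinsics"],T=m["cam_to_world"])
z=lambda c:cv2.resize(c,(400,300),interpolation=cv2.INTER_CUBIC)
cv2.imwrite("pics/h1.png",np.vstack([np.hstack([z(k[130:310,240:480]),z(j[90:270,280:520])]),np.hstack([z(i),z(i[0:210,140:420])])])[:,:,::-1])
for n,im,m2 in(("scene",k,0),("side",j,0),("wrist",i,m)):
    print(n,[t[1:] for t in blobs(im,(0,140,70),(7,255,255),5)[2]])
```

```text
14.8167 [ 0.33498881 -0.26060597  0.25040195] [-2.01922329e+00 -2.40559479e+00 -9.16316150e-04] [ 0.44287543 -1.09042636 -4.80114688] [-0.0062876  -0.12016461  0.01117546] 0.09203855831796419
scene [([123, 43, 13, 32, 268], [129.1, 58.3]), ([537, 268, 6, 5, 25], [539.4, 270.2]), ([144, 277, 20, 8, 88], [154.2, 280.6])]
side [([375, 138, 3, 4, 10], [376.0, 139.2]), ([366, 150, 3, 4, 10], [366.8, 151.5]), ([341, 363, 18, 23, 163], [349.8, 373.6])]
wrist [([385, 185, 19, 19, 271], [393.8, 194.3]), ([26, 195, 65, 67, 1692], [58.7, 227.6])]
```

View pics/h1.png

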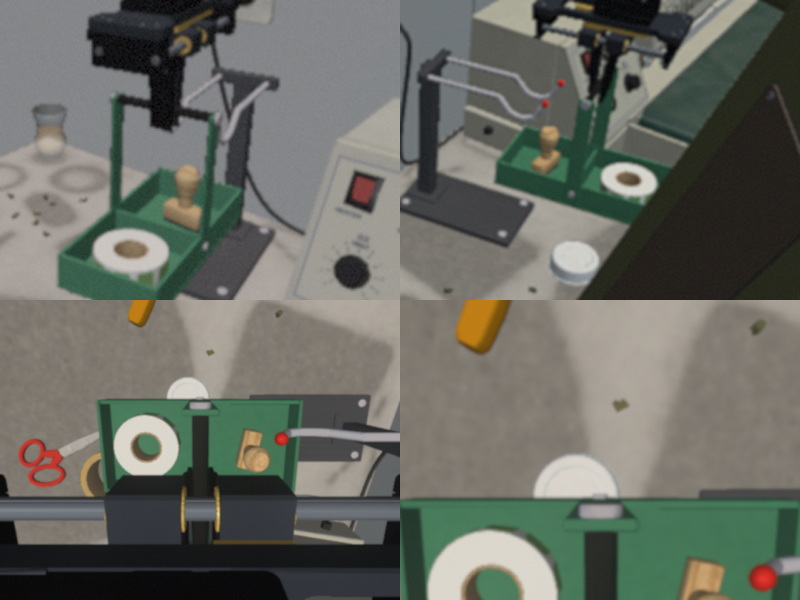

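The bar is in front of the tips with the tray below the hooks. In the wrist view the near tip is at (394,194) and the hook rod runs back level along image x. Checking the tip position and bar offset from here.

Run:
```python
from h import *
w=np.load("w4.npz");W=dict(intrinsics=w["K"],cam_to_world=w["T"]);A=bot.camera_model("scene");B=bot.camera_model("side")
print("tip+",tri(W,(393.8,194.3),B,(366.8,151.5)),tri(W,(393.8,194.3),A,(337.1,197)),plane(W,(393.8,194.3),.238))
print("rod dir",plane(W,(405,188.5),.2365)-plane(W,(405,188.5),.2365), plane(W,(540,192),.235),plane(W,(450,186),.235))
a=lambda p:(p[0]*.6+240,p[1]*.6+130); b=lambda p:((p[0]-400)*.6+280,p[1]*.6+90)
print("bar + end wrist",plane(W,(280,145),.269))
print("scene bar ends", plane(A,a((117,99)),.269),plane(A,a((212,121)),.269))
i=w["i"];g=cv2.cvtColor(i,cv2.COLOR_RGB2GRAY)
for r in range(165,240,15):
    c=np.where(g[r,250:320]<50)[0]+250
    if len(c): print(r,c.min(),c.max(),plane(W,((c.min()+c.max())/2,r),.269).round(4))
gm=cv2.inRange(cv2.cvtColor(i,cv2.COLOR_RGB2HSV),(60,80,25),(90,255,255))
e=np.array([(c,np.where(gm[:,c])[0].min()) for c in list(range(160,255,5))+list(range(310,400,5))])
P=np.array([plane(W,p,.269-.122)[:2] for p in e],np.float32);f=cv2.fitLine(P,cv2.DIST_HUBER,0,.01,.01).ravel();print("caddy yaw",np.degrees(np.arctan2(f[1],f[0])),f)
```

```text
tip+ (array([ 0.38634156, -0.2220252 ,  0.23960239]), np.float64(0.0004701622925903683)) (array([ 0.38624178, -0.22223907,  0.23969521]), np.float64(0.00046282675267846757)) [ 0.38666706 -0.22230734  0.238     ]
rod dir [0. 0. 0.] [ 0.46349716 -0.20826996  0.235     ] [ 0.4157698  -0.21332583  0.235     ]
bar + end wrist [ 0.32364324 -0.20560707  0.269     ]
scene bar ends [ 0.32357946 -0.21112994  0.269     ] [ 0.33550645 -0.31221399  0.269     ]
165 270 290 [ 0.3251 -0.2139  0.269 ]
180 270 290 [ 0.3262 -0.2202  0.269 ]
195 270 290 [ 0.3273 -0.2266  0.269 ]
210 270 290 [ 0.3284 -0.2332  0.269 ]
225 271 290 [ 0.3298 -0.2399  0.269 ]
caddy yaw 9.8769865 [ 0.9851783   0.1715334   0.29030544 -0.21533318]
```

>>> servo_tool --pt "0.15 0.025 0 0 0 0" --pt "0.3 0.05 0 0 0 0" --pt "0.35 0.06 0 0 0 0" --pt "0.35 0.06 0 0 0 0" --pt "0.35 0.06 0 0 0 0" --pt "0.35 0.05 0 0 0 0" --pt "0.2 0.025 0 0 0 0" --pt "0.1 0.015 0 0 0 0" --pt "0 0 0 0 0 0" --pt "0 0 0 0 0 0"

```text
t: 15.65
ee_pos: [0.421, -0.2474, 0.2505]
tcp_rot: [-2.019, -2.406, 0.001]
contact_force: [0.2, 0.3, -5.6]
finger_gap: 0.091
finger_force: 55.0
```

>>> servo_tool --pt "0 0 -0.2 0 0 0" --pt "0 0 -0.3 0 0 0" --pt "0 0 -0.3 0 0 0" --pt "0 0 -0.2 0 0 0" --pt "0 0 -0.1 0 0 0" --pt "0 0 0 0 0 0" --pt "0 0 0 0 0 0"

```text
t: 16.23
ee_pos: [0.4208, -0.2476, 0.2062]
tcp_rot: [-2.02, -2.405, 0.0]
contact_force: [0.3, 0.1, -4.6]
finger_gap: 0.093
finger_force: 55.0
```

>>> servo_tool --pt "0 0 -0.07 0 0 0" --pt "0 0 -0.05 0 0 0" --pt "0 0 0 0 0 0" --pt "0 0 0 0 0 0"

```text
t: 16.57
ee_pos: [0.4211, -0.2476, 0.202]
tcp_rot: [2.021, 2.405, 0.0]
contact_force: [0.4, 0.1, -6.5]
finger_gap: 0.093
finger_force: 55.0
```

>>> servo_tool --pt "0 0 -0.05 0 0 0" --pt "0 0 0 0 0 0" --pt "0 0 0 0 0 0"

```text
t: 16.82
ee_pos: [0.421, -0.2476, 0.1998]
tcp_rot: [-2.02, -2.405, 0.0]
contact_force: [-0.3, -0.4, -4.7]
finger_gap: 0.096
finger_force: 55.0
```

>>> servo_tool --pt "0 0 -0.03 0 0 0" --pt "0 0 0 0 0 0" --pt "0 0 0 0 0 0"

```text
t: 17.07
ee_pos: [0.4212, -0.2477, 0.1991]
tcp_rot: [2.02, 2.405, 0.0]
contact_force: [-0.1, 0.3, -3.4]
finger_gap: 0.093
finger_force: 55.0
```

>>> servo_tool --pt "0 0 -0.03 0 0 0" --pt "0 0 0 0 0 0" --pt "0 0 0 0 0 0"

```text
t: 17.32
ee_pos: [0.4213, -0.2478, 0.1988]
tcp_rot: [2.02, 2.405, 0.0]
contact_force: [-4.2, 2.0, 4.6]
finger_gap: 0.09
finger_force: 55.0
```

>>> servo_tool --pt "0 0 0 0 0 0" --pt "0 0 0 0 0 0" --pt "0 0 0 0 0 0" --pt "0 0 0 0 0 0" --pt "0 0 0 0 0 0" --pt "0 0 0 0 0 0" --force 4

```text
t: 17.82
ee_pos: [0.422, -0.248, 0.1986]
tcp_rot: [2.019, 2.403, 0.001]
contact_force: [0.6, 2.1, 5.7]
finger_gap: 0.103
finger_force: 4.0
```

>>> servo_tool --pt "0 0 0 0 0 0" --pt "0 0 0 0 0 0" --pt "0 0 0 0 0 0" --pt "0 0 0 0 0 0" --pt "0 0 0 0 0 0" --pt "0 0 0 0 0 0" --pt "0 0 0 0 0 0" --pt "0 0 0 0 0 0" --gripper 0.35

```text
t: 18.48
ee_pos: [0.421, -0.2476, 0.1974]
tcp_rot: [-2.021, -2.405, 0.0]
contact_force: [0.8, 0.4, -0.7]
finger_gap: 0.348
finger_force: 0.0
```

Run:
```python
from h import *
i=bot.camera("wrist");j=bot.camera("side");k=bot.camera("scene");s=bot.state();print(s["t"],s["ee_pos"],s["contact_force"],s["finger_gap"])
z=lambda c:cv2.resize(c,(400,300),interpolation=cv2.INTER_CUBIC)
cv2.imwrite("pics/h2.png",np.vstack([np.hstack([z(k[130:310,240:480]),z(j[90:270,230:470])]),np.hstack([z(i),z(i[105:315,140:420])])])[:,:,::-1])
```

```text
18.6333 [ 0.42106161 -0.24765237  0.19746655] [-0.59036412  0.0759461  -0.0274832 ] 0.34730649389529245
```

View pics/h2.png

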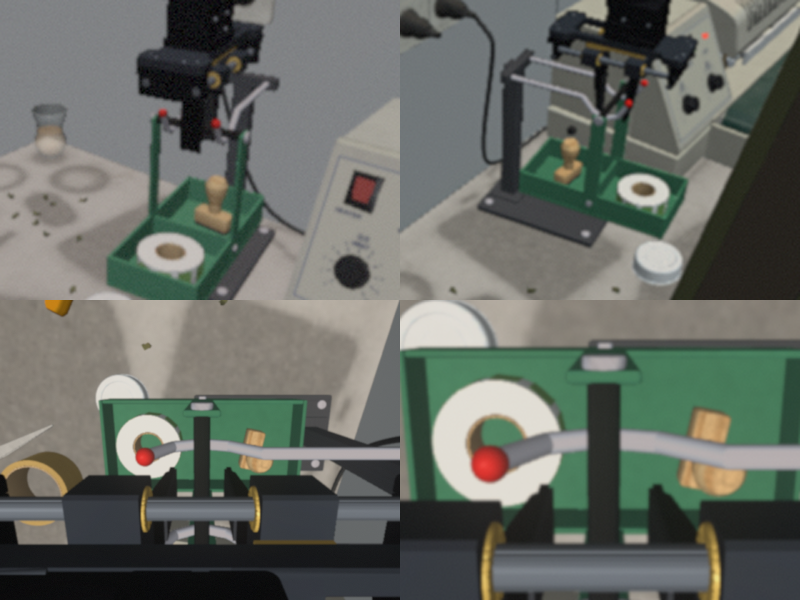

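The bar sits in both hooks, with the stamp upright and the roll in place. I'll retreat straight up, then check level and stillness numerically.

>>> servo_tool --pt "0 0 0.1 0 0 0" --pt "0 0 0.2 0 0 0" --pt "0 0 0.4 0 0 0" --pt "0 0 0.6 0 0 0" --pt "0 0 0.8 0 0 0" --pt "0 0 0.8 0 0 0" --pt "0 0 0.8 0 0 0" --pt "0 0 0.5 0 0 0" --pt "0 0 0 0 0 0" --pt "0 0 0 0 0 0"

```text
t: 19.47
ee_pos: [0.4215, -0.2479, 0.3676]
tcp_rot: [2.018, 2.403, 0.0]
contact_force: [-0.5, -1.5, -0.7]
finger_gap: 0.351
finger_force: 0.0
```

>>> servo_tool --pt "0 0 0 0 0 0" --pt "0 0 0 0 0 0" --pt "0 0 0 0 0 0" --pt "0 0 0 0 0 0" --pt "0 0 0 0 0 0" --pt "0 0 0 0 0 0" --pt "0 0 0 0 0 0" --pt "0 0 0 0 0 0" --pt "0 0 0 0 0 0" --pt "0 0 0 0 0 0"

```text
t: 20.3
ee_pos: [0.4211, -0.2476, 0.3655]
tcp_rot: [2.021, 2.406, -0.0]
contact_force: [0.2, -1.1, -0.6]
finger_gap: 0.351
finger_force: 0.0
```

Run:
```python
from h import *
s=bot.state();print(s["t"],s["ee_pos"],s["contact_force"])
A=bot.camera_model("scene");B=bot.camera_model("side")
def corners(im,x0):
    g=cv2.inRange(cv2.cvtColor(im,cv2.COLOR_RGB2HSV),(60,80,25),(90,255,255));g[:, :x0]=0;g[:,430:]=0
    n,l,st,_=cv2.connectedComponentsWithStats(g);j=1+st[1:,4].argmax();return st[j].tolist(),np.argwhere(l==j)[:,::-1]
for t in range(3):
    k=bot.camera("scene");j=bot.camera("side")
    sk,pk=corners(k,200);sj,pj=corners(j,250);tan=[b[2] for b in blobs(j,(8,70,70),(24,255,255),60)[2] if 290<b[2][0]<360 and b[2][1]<230]
    print(sk,sj,tan)
# outer rim corners: side +x tip = leftmost, -x tip = rightmost; vertical wall edges ~ z of rim at known xy
seat=np.array([.4213,-.2468]);x=np.array([.985,.174]);y=np.array([-.174,.985])
def proj(m,P):
    T=np.linalg.inv(np.array(m["cam_to_world"]));q=np.array(m["intrinsics"])@(T[:3,:3]@P+T[:3,3]);return (q[:2]/q[2]).round(1)
for a,b in((.11,.052),(-.11,.052),(.11,-.052),(-.11,-.052)):
    c=seat+a*x+b*y
    print((a,b),"level rim/bottom expected: scene",*[proj(A,np.r_[c,z]) for z in(.096,.058)],"side",*[proj(B,np.r_[c,z]) for z in(.096,.058)])
for n,p in(("scene",pk),("side",pj)):
    print(n,"left",p[p[:,0]==p[:,0].min()].mean(0),"right",p[p[:,0]==p[:,0].max()].mean(0),"bottom",p[p[:,1]==p[:,1].max()].mean(0))
for n,im,c in(("scene0",k,"scene"),("side0",j,"side")):
    o=cv2.imread(f"pics/{n}.png")[:,:,::-1].copy();print(c,"pad",blobs(o,(110,120,40),(130,255,255),300)[2][0][2],blobs(im,(110,120,40),(130,255,255),300)[2][0][2])
```

```text
20.3 [ 0.42105713 -0.24762253  0.36547836] [ 0.16048325 -1.14133238 -0.6421854 ]
[305, 200, 93, 119, 3352] [301, 157, 101, 75, 2724] [[331.1, 186.3]]
[305, 200, 93, 119, 3356] [301, 157, 101, 75, 2727] [[331.1, 186.4]]
[305, 201, 93, 118, 3346] [301, 157, 101, 75, 2725] [[331.2, 186.3]]
(0.11, 0.052) level rim/bottom expected: scene [352.3 235.5] [351.3 250.4] side [301.7 192.5] [301.2 205.1]
(-0.11, 0.052) level rim/bottom expected: scene [303.1 283.3] [302.9 300.9] side [390.  220.3] [387.7 233.2]
(0.11, -0.052) level rim/bottom expected: scene [398.6 247.3] [396.7 263. ] side [319.8 171.4] [319.  183.6]
(-0.11, -0.052) level rim/bottom expected: scene [357.6 302.2] [356.2 320.7] side [403.9 196. ] [401.4 208.6]
scene left [305.  291.5] right [397. 250.] bottom [354.5 318. ]
side left [301.  198.3] right [401. 199.] bottom [384.5 231. ]
scene pad [197.8, 252.4] [197.9, 252.3]
side pad [274.1, 348.6] [274.1, 348.6]
```

```bash
python3 -c "
from station import bot
print(bot.finish_job())"
```

```text
the job is handed in; nothing more can be done
None
```

The larger date stamp is upright in the caddy's empty compartment, and the caddy hangs still on both hooks (I estimate within about 2° of level), stamp and label roll inside; I saw no bystander move, and the job was handed in at about 21 s.

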